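# Uncouple the air nipple and park it

## Task

Uncouple the nipple from the air outlet's quick coupling: push the sprung sleeve fully back, without straining it, until the nipple pops up, then draw the nipple straight out so that the sleeve snaps forward again. Park the nipple in the free hole of the parking block, nose down and fully home, lowering it gently and not dropping it, let go, and leave everything else as it is.

Things in the scene. Friction and masses are not known exactly. Their poses are not given: they have to be found in the camera images.
- nipple: steel nipple in the coupling. Origin: centre of its nose tip, z up. Nose 18 mm across, square-edged at the tip, to z = 20 mm, neck 10 mm across to z = 34 mm, then the round ribbed head, 28 mm across, from its flat shoulder at z = 34 mm to its top at z = 66 mm. 0.11 to 0.2 kg. Plugged in, its tip is 40 mm below the sleeve's origin. Once out, it is parked by its nose
- sleeve: brass sprung sleeve, upright round the nipple. Origin: centre of the flange's top face, z up. Flange: ring 72 mm across, 6 mm thick, hole 36 mm; knurled skirt below, 48 mm across, to z = -34 mm. It retracts straight down 10 mm to a hard stop; its spring takes about 10 N at first, 17 N at the stop; beyond, force climbs steeply. Over 25 N strains it
- mouth (a point): centre of the coupling's inner mouth, on its axis, 7.5 mm below the sleeve's home top. Two hidden catches under it lock the nipple until the sleeve is in the last 0.5 to 2 mm of its travel (it varies); then a weak ejector lifts the nipple 7 mm by itself, and its nose props the catches, so the sleeve, let go, stays about 5 mm back
- outlet: fixed air outlet: aluminium block 100 mm square, 45 mm high, on packing of unknown thickness, coupling upright at its centre. Origin under the coupling's axis, level with the block's foot; sleeve's home top 100 mm above it. Popped up, the nipple drags with 8 to 20 N as it is drawn straight up; after about 14 mm the sleeve snaps forward by itself, after 26 mm the tip is clear of the mouth
- stand: the fixed aluminium parking block, 80 x 160 x 45 mm high, with two upright holes 76 mm apart along its y (at y = +38 and -38 mm). Origin at the centre of its underside
- free_hole (a point): centre of the mouth of the block's free hole, 45 mm above the bench: 19.6 mm across, sharp-edged, so the nose must be felt in, 40 mm deep, so a parked plug hangs with its shoulder flat on the block
- spare: a second, different plug already parked in the block's other hole: same nose, but a plain squat brass head 34 mm across and 18 mm high. Origin at its nose tip. Bystander: leave it alone
- flat_bar: drilled steel flat bar, 150 x 24 x 6 mm, lying flat along its x. Bystander: leave it alone
- hammer: hammer lying along its x. Bystander: leave it alone
- wrench: spanner lying along its x. Bystander: leave it alone

How it is judged:
By the outcome, as a careful person would: the job done as asked, in the order asked, and still so for the second after the job is handed in, with the robot touching nothing.
It also fails if it takes over 67 s, if anything falls off the work surface, if the arm or the gripper's body presses on something with over 40 N, if the wrist force passes 120 N, or if a joint passes its speed limit or range.

## Robot

A 6-joint arm with a two-finger parallel gripper is mounted at the origin on the work surface. World frame = base frame: x ahead of the robot, y to its left, z up, the work surface at z = 0. Lengths are in m, angles in rad, forces in N, time in s.
With the tool pointing down it reaches from about 0.35 to 0.775 m from the base axis. Payload 5.5 kg.
Tool frame: the origin (TCP) lies midway between the tips of the shut fingers; the grasp point (between the pads) lies 19 mm behind it; z points along the fingers, y is the line along which they close (so a half turn about z gives the same grasp; the last joint's range is limited). The gripper opens to 85 mm and grips with 20 to 120 N. Pads are 22 mm wide; open, the fingers measure 114 mm over their backs; the gripper's body (76 mm by 85 mm) begins 54 mm behind the grasp point. The pads swing forward as they close: fully open they stand 13 mm farther back than shut.
Start: joints at [1.098, 0.313, 0.046, 1.304, 0, 1.431], TCP at [0.188, 0.543, 0.231] pointing down, gripper open.
Joint ranges: [-2.76, 2.76], [-0.86, 1.69], [-1.03, 1.26], [-2.2, 2.34], [-1.47, 1.5], [-3.14, 3.14]. Speed limits (rad/s): [2.57, 2.57, 3.14, 3.14, 3.14, 3.14].

## Interface

Orientations are given as a unit quaternion [w, x, y, z].
In Python, from workcell import telemetry, imaging, env gives the robot as it stands. The module is installed in compiled form; this text tells all that it offers.
- The arm moves only by the tool step_arm, never from a script. Its argument "moves" is a list of rows, each a list of 3 entries, a list of its own where there are three numbers: the shift along the tool's x, y, z in mm, then the turn, a rotation vector about the tool's x, y, z in rad, then the finger opening in mm, from 0 to 85.4. A call has 1 to 8 rows; each row is the pose to reach, as a shift and turn from the pose commanded when the call began, along the tool's axes at that moment; what a row does not reach only later rows make up. A row lasts 1/12 s, in which the tool goes at most 41.7 mm and 7.16 degrees, less where a joint would pass 70% of its speed; a pose out of reach is approached as far as the arm can. A call with a gripper value outside its range is refused whole. The fingers move at their own pace and stop on an object; "grip_force" is the grip in N (left out, the last holds). Time passes only in rows, so rows that repeat a pose let the fingers close. It gives the time, the measured TCP pose, the force, the opening and the grip force at its end, in the units of the state.
- telemetry.get_state(): the state, without advancing time (a new reading comes with each control period).
- imaging.read_camera(name): name is "side" or "top"; returns the picture (420x560x3 uint8, red, green, blue); there is no depth.
- imaging.camera_params(name): a dict with "camera_matrix" (3x3 intrinsics, pixels), "pose" (4x4, takes a point from camera to world coordinates). Camera axes: x right, y up, looking along -z (the intrinsics and any distortion apply to the point x, -y, -z); pixel columns grow to the right and rows downward; lengths in m; the calibration is good to about 2 mm. A picture is of the moment at which its call begins. camera_params takes no time and is no camera call.
- env.hand_in(): hands the job in; it is judged then, once.
The state is a dict: "clock": time; "joint_pos": joint angles; "qvel": joint speeds; "tau": joint torques, N m; "tcp_pos": TCP position; "orientation": TCP orientation; "wrist_force": force on the tool from outside, world axes, zero at the start; "ft_torque": the same for the moment, N m; "finger_gap": finger opening in m; "grip_force": force on a finger pad.
Only numpy, scipy, OpenCV 4.12 (cv2) and the standard library are available. Lean on these libraries where they do the work, as an engineer would, in place of code of your own. Each camera call takes 0.05 s, during which the arm holds its last target. There are 200 camera calls.

## Working session

There is one attempt and no reset: what is moved stays moved. The work goes in short steps, Python scripts to look and compute and a tool call to move; the robot and the scene stay as the last step left them, time stands still between calls to the robot, and variables do not carry over. Pictures are saved under pics/ and viewed, at most 12 in all, crops included, and the job is handed in when it is done.

Besides the shell and the picture viewer there is one more tool, called after "Call:" as name(argument=value, ...) on one line, values as JSON. step_arm: Moves the arm, as the interface text tells. Its arguments: {"type":"object","properties":{"moves":{"type":"array"},"grip_force":{"type":"number"}},"required":["moves"]}

```bash
mkdir -p pics
cat > h.py <<'E'
import numpy as np,cv2
from workcell import telemetry,imaging,env
def cam(n):
    p=imaging.camera_params(n);return np.array(p["camera_matrix"]),np.array(p["pose"]),p
def ray(n,u,v):
    K,T,p=cam(n);d=np.linalg.inv(K)@[u,v,1];d=T[:3,:3]@[d[0],-d[1],-d[2]];return T[:3,3],d
def onz(n,u,v,z):
    o,d=ray(n,u,v);return o+d*(z-o[2])/d[2]
def proj(n,P):
    K,T,p=cam(n);c=T[:3,:3].T@(np.array(P)-T[:3,3]);q=K@[c[0],-c[1],-c[2]];return q[:2]/q[2]
def two(a,b):
    (o1,d1),(o2,d2)=ray("top",*a),ray("side",*b)
    A=np.stack([d1,-d2],1);s=np.linalg.lstsq(A,o2-o1,rcond=None)[0]
    p,q=o1+s[0]*d1,o2+s[1]*d2;return (p+q)/2,np.linalg.norm(p-q)
E
python3 - <<'E'
from h import *
for n in("top","side"):
    im=imaging.read_camera(n);cv2.imwrite(f"pics/{n}0.png",im[:,:,::-1]);print(cam(n))
s=telemetry.get_state();print(s)
E
```

```text
(array([[379.91451451,   0.        , 279.4030035 ],
       [  0.        , 379.91451451, 204.770609  ],
       [  0.        ,   0.        ,   1.        ]]), array([[ 4.18327260e-04,  9.88506817e-01, -1.51175721e-01,
         3.95272425e-01],
       [-9.99942612e-01,  2.03184239e-03,  1.05187975e-02,
        -7.72062117e-03],
       [ 1.07050683e-02,  1.51162645e-01,  9.88450938e-01,
         9.12114314e-01],
       [ 0.00000000e+00,  0.00000000e+00,  0.00000000e+00,
         1.00000000e+00]]), {'camera_matrix': array([[379.91451451,   0.        , 279.4030035 ],
       [  0.        , 379.91451451, 204.770609  ],
       [  0.        ,   0.        ,   1.        ]]), 'pose': array([[ 4.18327260e-04,  9.88506817e-01, -1.51175721e-01,
         3.95272425e-01],
       [-9.99942612e-01,  2.03184239e-03,  1.05187975e-02,
        -7.72062117e-03],
       [ 1.07050683e-02,  1.51162645e-01,  9.88450938e-01,
         9.12114314e-01],
       [ 0.00000000e+00,  0.00000000e+00,  0.00000000e+00,
         1.00000000e+00]])})
(array([[449.41237213,   0.        , 275.44148791],
       [  0.        , 449.
[... 773 characters left out ...]
_pos': array([ 1.09841935e+00,  3.13915374e-01,  4.50923618e-02,  1.30359708e+00,
       -7.62811509e-06,  1.43121580e+00]), 'qvel': array([ 2.19525233e-05, -2.66864623e-04,  1.92310083e-03, -1.36386578e-03,
       -5.06979079e-04,  1.83418570e-03]), 'tau': array([ 2.13991014e-03, -4.81726134e+01,  2.99244028e+01,  1.27937755e-02,
       -1.68342913e-04,  2.63193243e-06]), 'tcp_pos': array([0.18763722, 0.54304251, 0.23050359]), 'orientation': array([-2.40924152e-04,  1.65631345e-01,  9.86187405e-01, -7.75322942e-04]), 'wrist_force': array([-0.07975661,  0.33342364, -0.52113198]), 'ft_torque': array([-0.02356267,  0.01241906,  0.01608221]), 'grip_force': 0.0, 'finger_gap': 0.0852008605989457}
```

View pics/top0.png

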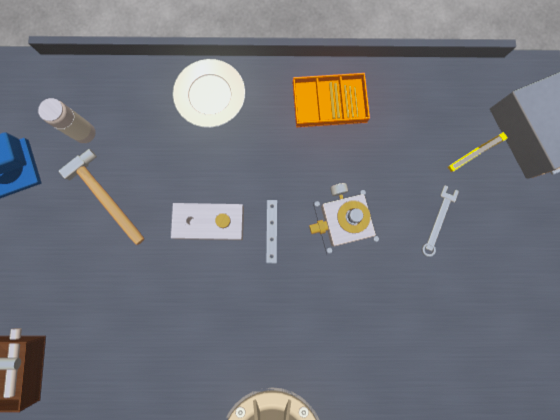

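View pics/side0.png

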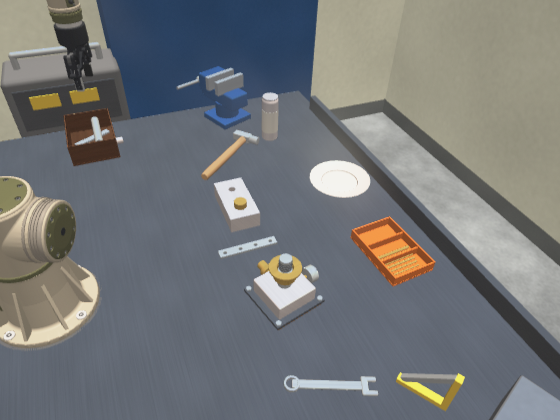

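The top view shows the sleeve at about (353,217), the nipple head at (356,215), the free hole at (191,221) and the spare at (223,220). The side view shows the head at (286,259), the hole at (232,188) and the spare at (240,203). Next I'll measure these.

```bash
cat > m.py <<'E'
from h import *
def blobs(n,im,box,lo,hi,amin=25):
    x0,y0,x1,y1=box;c=cv2.cvtColor(im[y0:y1,x0:x1],cv2.COLOR_RGB2HSV);m=cv2.inRange(c,lo,hi)
    cs,_=cv2.findContours(m,cv2.RETR_EXTERNAL,cv2.CHAIN_APPROX_NONE)
    for k in sorted(cs,key=cv2.contourArea)[::-1][:3]:
        if cv2.contourArea(k)<amin:continue
        k=cv2.convexHull(k)+[x0,y0];e=cv2.fitEllipse(k);r=cv2.minAreaRect(k.astype(np.float32));b=cv2.boundingRect(k)
        print(n,"A",cv2.contourArea(k),"ell",np.round(e[0],1),np.round(e[1],1),"box",b,"rect",np.round(cv2.boxPoints(r),1).tolist())
if __name__=="__main__":
    T=cv2.imread("pics/top0.png")[:,:,::-1].copy();S=cv2.imread("pics/side0.png")[:,:,::-1].copy()
    brass=((12,90,70),(32,255,255))
    print("flange");blobs("t",T,(310,185,385,255),*brass);blobs("s",S,(250,245,325,295),*brass)
    print("spare");blobs("t",T,(165,195,250,245),*brass);blobs("s",S,(210,175,265,235),*brass)
    print("stand");blobs("t",T,(160,190,255,250),(0,0,150),(180,60,255));blobs("s",S,(205,170,270,235),(0,0,130),(180,60,255))
    print("hole");blobs("t",T,(182,212,200,230),(0,0,0),(180,255,120),8);blobs("s",S,(224,181,240,195),(0,0,0),(180,255,120),8)
    a=cv2.resize(T[180:260,160:390],None,fx=3,fy=3,interpolation=cv2.INTER_CUBIC)
    b=cv2.resize(S[170:325,200:330],None,fx=2,fy=2,interpolation=cv2.INTER_CUBIC)
    o=np.zeros((600,690,3),np.uint8);o[:240]=a;o[250:560,:260]=b
    c=cv2.resize(T[190:250,310:385],None,fx=5,fy=5,interpolation=cv2.INTER_CUBIC);o[250:550,280:655]=c
    cv2.imwrite("pics/crop0.png",o[:,:,::-1])
E
python3 m.py
```

```text
flange
t A 786.0 ell [353.3 216.5] [31.5 32.5] box (338, 201, 32, 32) rect [[338.0, 201.0], [369.0, 201.0], [369.0, 232.0], [338.0, 232.0]]
t A 182.5 ell [318.4 227.2] [13.7 18.9] box (310, 220, 18, 14) rect [[310.0, 220.0], [327.0, 220.0], [327.0, 233.0], [310.0, 233.0]]
s A 922.0 ell [280.2 268.4] [30.3 43.8] box (258, 255, 44, 30) rect [[258.0, 284.0], [258.0, 255.0], [301.0, 255.0], [301.0, 284.0]]
spare
t A 138.5 ell [222.3 220.3] [13.5 14. ] box (216, 214, 14, 14) rect [[216.0, 214.0], [229.0, 214.0], [229.0, 227.0], [216.0, 227.0]]
s A 108.5 ell [239.9 203. ] [12.2 13.2] box (234, 198, 12, 12) rect [[234.0, 198.0], [245.0, 198.0], [245.0, 209.0], [234.0, 209.0]]
stand
t A 2437.5 ell [207.9 221.3] [46.3 93.2] box (171, 203, 72, 36) rect [[171.0, 203.0], [242.0, 203.0], [242.0, 238.0], [171.0, 238.0]]
s A 1579.0 ell [235.7 204.2] [46.  60.6] box (214, 177, 46, 55) rect [[213.10000610351562, 182.6999969482422], [244.1999969482422, 171.0], [263.6000061035156, 222.3000030517578], [232.5, 234.0]]
hole
```

View pics/crop0.png

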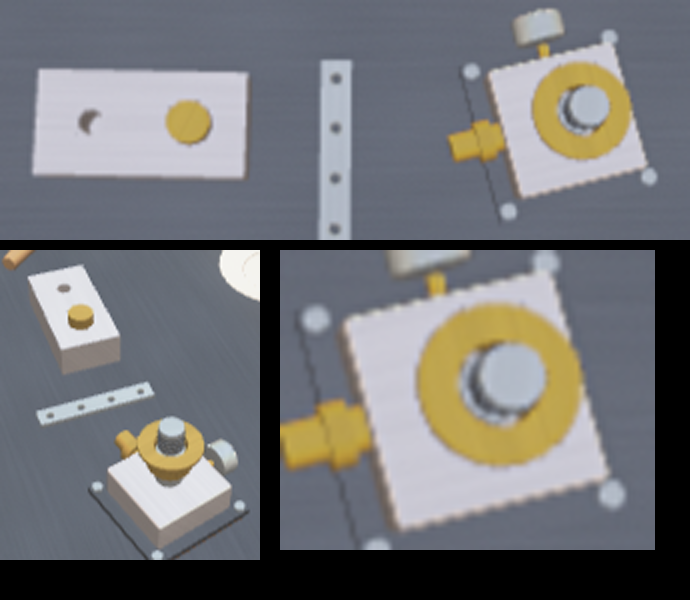

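Crop: free hole at about top (190,220) and side (232,189). Head top at about top (356.4,215) and side (285.3,256.8).

Run:
```python
from h import *; from m import blobs
S=cv2.imread("pics/side0.png")[:,:,::-1].copy()
T=cv2.imread("pics/top0.png")[:,:,::-1].copy()
h=cv2.cvtColor(S,cv2.COLOR_RGB2HSV);m=cv2.inRange(h,(12,90,70),(32,255,255))
for r in range(253,292):
    c=np.flatnonzero(m[r,255:310])+255
    if len(c):print(r,c.min(),c.max(),end=' | ')
print()
np.set_printoptions(precision=4,suppress=True)
print("head",two((356.4,215),(285.3,256.8)))
for z in(.1,.105,.11,.115,.12):
    p=onz("top",353.3,216.5,z);print(z,p,proj("side",p),[proj("side",p+[36e-3*np.cos(a),36e-3*np.sin(a),0]).round(1).tolist() for a in np.arange(8)*np.pi/4])
print("hole",onz("top",190,220,.045),onz("side",231.8,188.6,.045))
print("spare",onz("top",222.3,220.3,.063))
# stand in top: corners of top face
g=T[195:245,163:252];hs=cv2.cvtColor(g,cv2.COLOR_RGB2HSV);mm=cv2.inRange(hs,(0,0,185),(180,40,255))
k=max(cv2.findContours(mm,0,1)[0],key=cv2.contourArea)+[163,195];a=cv2.approxPolyDP(cv2.convexHull(k),4,True)[:,0]
print(a.tolist(),[onz("top",*q,.045).round(4).tolist() for q in a.astype(float)])
# dark in hole
for n,I,b in(("t",T,(183,213,199,228)),("s",S,(222,180,242,196))):
    x0,y0,x1,y1=b;G=cv2.cvtColor(I[y0:y1,x0:x1],cv2.COLOR_RGB2GRAY).astype(float);w=np.clip(np.median(G)-G-20,0,None)
    yy,xx=np.mgrid[y0:y1,x0:x1];print(n,(w*xx).sum()/w.sum(),(w*yy).sum()/w.sum(),xx[w>5].min(),xx[w>5].max(),yy[w>5].min(),yy[w>5].max())
```

```text
255 279 279 | 256 276 293 | 257 274 295 | 258 273 296 | 259 272 297 | 260 262 298 | 261 260 299 | 262 259 300 | 263 258 300 | 264 258 300 | 265 258 301 | 266 258 301 | 267 258 301 | 268 259 301 | 269 260 301 | 270 261 301 | 271 261 301 | 272 261 300 | 273 261 300 | 274 271 299 | 275 272 305 | 276 273 306 | 277 274 306 | 278 274 295 | 279 275 294 | 280 275 293 | 281 276 293 | 282 277 292 | 283 279 290 | 284 281 289 | 
head (array([ 0.4938, -0.1753,  0.1349]), np.float64(0.0014781318351781338))
0.1 [ 0.4942 -0.1758  0.1   ] [284.634  268.2259] [[300.1, 263.6], [290.8, 256.8], [278.1, 256.6], [269.0, 263.1], [268.8, 272.9], [278.1, 280.3], [291.5, 280.5], [300.6, 273.5]]
0.105 [ 0.4936 -0.1747  0.105 ] [284.2595 266.385 ] [[299.8, 261.8], [290.5, 255.0], [277.8, 254.7], [268.6, 261.3], [268.4, 271.1], [277.7, 278.4], [291.1, 278.7], [300.2, 271.6]]
0.11 [ 0.493  -0.1737  0.11  ] [283.8828 264.5331] [[299.4, 260.0], [290.1, 253.1], [277.4, 252.9], [268.2, 259.4], [268.0, 269.2], [277.3, 276.6], [290.7, 276.8], [299.9, 269.8]]
0.115 [ 0.4924 -0.1727  0.115 ] [283.5038 262.6701] [[299.1, 258.1], [289.8, 251.3], [277.0, 251.0], [267.8, 257.5], [267.5, 267.3], [276.9, 274.7], [290.4, 274.9], [299.6, 267.9]]
0.12 [ 0.4918 -0.1716  0.12  ] [283.1226 260.7959] [[298.8, 256.2], [289.4, 249.4], [276.6, 249.2], [267.4, 255.7], [267.1, 265.4], [276.5, 272.8], [290.0, 273.0], [299.2, 266.0]]
hole [0.4922 0.1877 0.045 ] [0.4932 0.1875 0.045 ]
spare [0.4896 0.1113 0.063 ]
[[173, 203], [240, 204], [240, 238], [171, 237]] [[0.5315, 0.2282, 0.045], [0.5295, 0.074, 0.045], [0.4512, 0.0727, 0.045], [0.4533, 0.2294, 0.045]]
t 188.558976788252 219.58313595452393 186 193 216 224
s 229.75701888718734 186.7554874936192 222 235 180 191
```

```bash
cat > g.py <<'E'
import sys,numpy as np
from workcell import telemetry
from scipy.spatial.transform import Rotation as R
s=telemetry.get_state();q=s["orientation"];r=R.from_quat([q[1],q[2],q[3],q[0]])
t=np.array([float(a) for a in sys.argv[1:4]])
G=R.from_matrix(np.array([[0,1,0],[1,0,0],[0,0,-1.]]))  # tool y along +x, tool x along +y
print("shift mm",(r.inv().apply(t-s["tcp_pos"])*1e3).round(1),"turn",(r.inv()*G).as_rotvec().round(4),"clk",s["clock"],"q",s["joint_pos"].round(2),"tcp",s["tcp_pos"].round(4))
E
python3 g.py .45 .22 .22
```

```text
shift mm [-353.5 -219.6   10.8] turn [-1.500e-03  8.000e-04  1.238e+00] clk 0.1 q [ 1.1   0.31  0.05  1.3  -0.    1.43] tcp [0.1876 0.543  0.2305]
```

Call:
step_arm(moves=[[[-354, -220, 11], [0, 0, 1.238], 46], [[-354, -220, 11], [0, 0, 1.238], 46], [[-354, -220, 11], [0, 0, 1.238], 46], [[-354, -220, 11], [0, 0, 1.238], 46], [[-354, -220, 11], [0, 0, 1.238], 46], [[-354, -220, 11], [0, 0, 1.238], 46], [[-354, -220, 11], [0, 0, 1.238], 46], [[-354, -220, 11], [0, 0, 1.238], 46]])

```text
clock: 0.77
tcp_pos: [0.3985, 0.2829, 0.2223]
orientation: [-0.0, 0.62, 0.784, -0.0]
wrist_force: [-0.1, 0.0, 0.2]
finger_gap: 0.046
grip_force: 0.0
```

```bash
python3 g.py .494 -.175 .18
```

```text
shift mm [-467.6  -12.4   42.2] turn [-0.0003 -0.      0.232 ] clk 0.7667 q [ 0.45  0.15 -0.19  1.23  0.    1.79] tcp [0.3985 0.2829 0.2223]
```

Call:
step_arm(moves=[[[-468, -12, 42], [0, 0, 0.232], 46], [[-468, -12, 42], [0, 0, 0.232], 46], [[-468, -12, 42], [0, 0, 0.232], 46], [[-468, -12, 42], [0, 0, 0.232], 46], [[-468, -12, 42], [0, 0, 0.232], 46], [[-468, -12, 42], [0, 0, 0.232], 46], [[-468, -12, 42], [0, 0, 0.232], 46], [[-468, -12, 42], [0, 0, 0.232], 46]])

```text
clock: 1.43
tcp_pos: [0.4676, -0.0418, 0.1924]
orientation: [-0.0, 0.705, 0.709, 0.0]
wrist_force: [0.7, 0.6, -0.5]
finger_gap: 0.046
grip_force: 0.0
```

```bash
python3 g.py .494 -.175 .18
```

```text
shift mm [-133.4   25.7   12.3] turn [-0.0002 -0.0003  0.0058] clk 1.4333 q [-0.26  0.13 -0.29  1.16  0.    1.3 ] tcp [ 0.4676 -0.0418  0.1924]
```

Call:
step_arm(moves=[[[-133.5, 26, 12], [0, 0, 0.006], 46], [[-133.5, 26, 12], [0, 0, 0.006], 46], [[-133.5, 26, 12], [0, 0, 0.006], 46], [[-133.5, 26, 12], [0, 0, 0.006], 46], [[-133.5, 26, 12], [0, 0, 0.006], 46], [[-133.5, 26, 12], [0, 0, 0.006], 46]])

```text
clock: 1.93
tcp_pos: [0.494, -0.1731, 0.18]
orientation: [-0.001, 0.708, 0.707, -0.0]
wrist_force: [0.8, 0.7, -0.9]
finger_gap: 0.0463
grip_force: 0.0
```

```bash
python3 g.py .494 -.175 .15
python3 - <<'E'
from h import *
T=imaging.read_camera("top");S=imaging.read_camera("side")
np.set_printoptions(precision=1)
a=cv2.resize(T[160:260,300:400],None,fx=4,fy=4,interpolation=cv2.INTER_CUBIC);b=cv2.resize(S[200:300,235:335],None,fx=4,fy=4,interpolation=cv2.INTER_CUBIC)
cv2.imwrite("pics/c1.png",np.hstack([a,b])[:,:,::-1])
print(proj("top",(.494,-.175,.18)),proj("side",(.494,-.175,.18)))
E
```

```text
shift mm [-1.9  0.  30. ] turn [-0.0016 -0.0015 -0.0017] clk 1.9333 q [-0.49  0.24 -0.18  1.15  0.    1.08] tcp [ 0.494  -0.1731  0.18  ]
[361.2 211.7] [285.8 241.4]
```

View pics/c1.png

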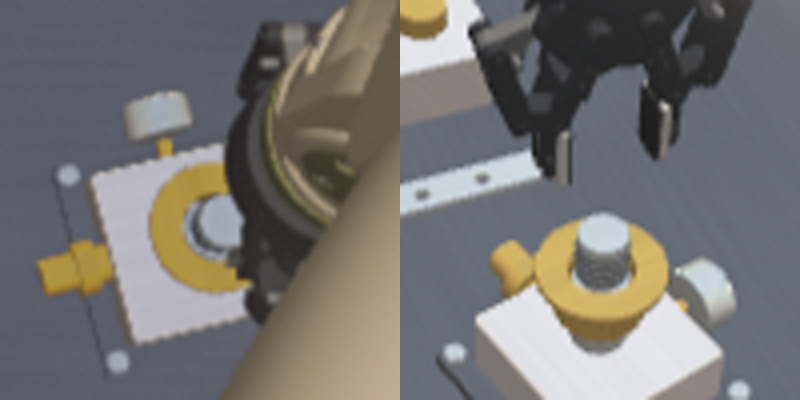

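Both views show the fingers straddling the head. Now descend, correcting y by −2 mm.

Call:
step_arm(moves=[[[-2, 0, 20], [-0.0016, -0.0015, -0.0017], 44], [[-2, 0, 40], [-0.0016, -0.0015, -0.0017], 44], [[-2, 0, 60], [-0.0016, -0.0015, -0.0017], 44], [[-2, 0, 67], [-0.0016, -0.0015, -0.0017], 44], [[-2, 0, 67], [-0.0016, -0.0015, -0.0017], 44], [[-2, 0, 67], [-0.0016, -0.0015, -0.0017], 44]])

```text
clock: 2.53
tcp_pos: [0.4947, -0.174, 0.1142]
orientation: [0.001, 0.706, 0.708, 0.0]
wrist_force: [0.1, 0.3, 1.2]
finger_gap: 0.0439
grip_force: 0.0
```

```bash
python3 g.py .494 -.175 .10
python3 - <<'E'
from h import *
print(telemetry.get_state()["wrist_force"])
S=imaging.read_camera("side")
b=cv2.resize(S[200:300,235:335],None,fx=5,fy=5,interpolation=cv2.INTER_CUBIC)
cv2.imwrite("pics/c2.png",b[:,:,::-1])
E
```

```text
shift mm [-1.  -0.7 14.2] turn [0.0015 0.0013 0.0034] clk 2.5333 q [-0.49  0.28 -0.3   0.99 -0.    1.08] tcp [ 0.4947 -0.174   0.1142]
[0.11512354 0.32641824 1.15998128]
```

View pics/c2.png

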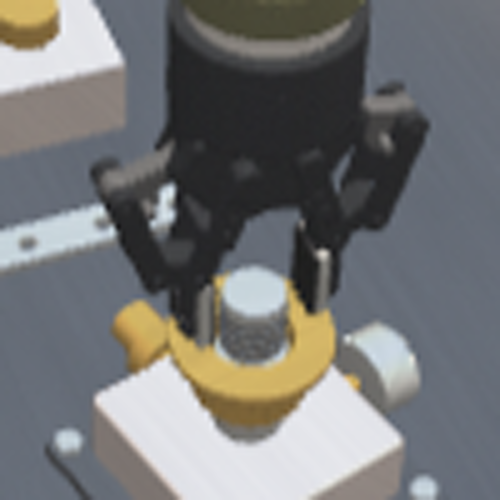

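The fingers straddle the head, just above the flange and centred. Now feel downward.

Call:
step_arm(moves=[[[-1, -0.7, 2], [0, 0, 0], 44], [[-1, -0.7, 4], [0, 0, 0], 44], [[-1, -0.7, 5], [0, 0, 0], 44], [[-1, -0.7, 6], [0, 0, 0], 44], [[-1, -0.7, 6], [0, 0, 0], 44]])

```text
clock: 3.0
tcp_pos: [0.494, -0.1762, 0.1077]
orientation: [0.001, 0.707, 0.708, 0.0]
wrist_force: [-0.2, 0.9, -0.3]
finger_gap: 0.0438
grip_force: 0.0
```

Call:
step_arm(moves=[[[1, 0, 1], [0, 0, 0], 44], [[1, 0, 2], [0, 0, 0], 44], [[1, 0, 3], [0, 0, 0], 44], [[1, 0, 4], [0, 0, 0], 44], [[1, 0, 4], [0, 0, 0], 44]])

```text
clock: 3.42
tcp_pos: [0.494, -0.1751, 0.1047]
orientation: [0.001, 0.706, 0.708, 0.0]
wrist_force: [-2.8, 1.7, 9.7]
finger_gap: 0.0443
grip_force: 4.9
```

Call:
step_arm(moves=[[[0, 0, 1], [0, 0, 0], 44], [[0, 0, 2], [0, 0, 0], 44], [[0, 0, 3], [0, 0, 0], 44], [[0, 0, 3], [0, 0, 0], 44]])

```text
clock: 3.75
tcp_pos: [0.4941, -0.1751, 0.1022]
orientation: [0.002, 0.706, 0.708, 0.0]
wrist_force: [-3.1, 1.2, 12.4]
finger_gap: 0.0435
grip_force: 6.1
```

Call:
step_arm(moves=[[[0, 0, 1], [0, 0, 0], 44], [[0, 0, 2], [0, 0, 0], 44], [[0, 0, 3], [0, 0, 0], 44], [[0, 0, 4], [0, 0, 0], 44], [[0, 0, 4], [0, 0, 0], 44]])

```text
clock: 4.17
tcp_pos: [0.4941, -0.1751, 0.0985]
orientation: [0.002, 0.706, 0.708, 0.0]
wrist_force: [-3.4, 2.2, 14.6]
finger_gap: 0.0441
grip_force: 7.4
```

Call:
step_arm(moves=[[[0, 0, 0.5], [0, 0, 0], 44], [[0, 0, 1], [0, 0, 0], 44], [[0, 0, 1.5], [0, 0, 0], 44], [[0, 0, 1.5], [0, 0, 0], 44]])

```text
clock: 4.5
tcp_pos: [0.4941, -0.1751, 0.0971]
orientation: [0.002, 0.706, 0.708, 0.0]
wrist_force: [-4.3, 2.9, 14.6]
finger_gap: 0.044
grip_force: 7.6
```

```bash
cat > s.py <<'E'
from h import *
import sys
s=telemetry.get_state();print(s["clock"],s["tcp_pos"].round(4),s["wrist_force"].round(1),s["grip_force"])
S=imaging.read_camera("side");cv2.imwrite(f"pics/{sys.argv[1]}.png",S[:,:,::-1])
# topmost row of head: bright greyish profile along head column
print(S[245:275,285].mean(1).round().astype(int).tolist())
E
python3 s.py s1;python3 - <<'E'
import cv2
print(cv2.imread('pics/side0.png')[245:275,285].mean(1).round().astype(int).tolist())
E
```

```text
4.5 [ 0.4941 -0.1751  0.0971] [-4.3  2.9 14.6] 7.639984037959948
[38, 40, 39, 40, 65, 98, 108, 125, 194, 212, 210, 210, 211, 211, 213, 214, 209, 156, 118, 108, 88, 93, 95, 89, 99, 87, 105, 147, 197, 192]
[109, 109, 108, 108, 108, 108, 107, 108, 165, 204, 209, 209, 208, 209, 210, 212, 213, 205, 151, 113, 99, 97, 85, 92, 84, 102, 91, 123, 159, 164]
```

Call:
step_arm(moves=[[[0, 0, 0.5], [0, 0, 0], 44], [[0, 0, 1], [0, 0, 0], 44], [[0, 0, 1], [0, 0, 0], 44]])

```text
clock: 4.8
tcp_pos: [0.4941, -0.1751, 0.0962]
orientation: [0.002, 0.706, 0.708, 0.0]
wrist_force: [-5.5, 2.1, 17.0]
finger_gap: 0.044
grip_force: 8.1
```

```bash
python3 s.py s2
```

```text
4.8 [ 0.4941 -0.1751  0.0962] [-5.5  2.1 17. ] 8.107338434492704
[40, 39, 38, 38, 41, 92, 108, 127, 195, 212, 210, 211, 212, 212, 212, 214, 208, 155, 117, 109, 95, 90, 99, 87, 97, 87, 108, 153, 199, 192]
```

Call:
step_arm(moves=[[[0, 0, 0.3], [0, 0, 0], 44], [[0, 0, 0.6], [0, 0, 0], 44], [[0, 0, 0.6], [0, 0, 0], 44]])

```text
clock: 5.1
tcp_pos: [0.494, -0.1751, 0.0957]
orientation: [0.002, 0.706, 0.708, 0.0]
wrist_force: [-4.2, 2.8, 16.0]
finger_gap: 0.0444
grip_force: 8.2
```

```bash
python3 s.py s3
```

```text
5.1 [ 0.494  -0.1751  0.0957] [-4.2  2.8 16. ] 8.219495261146221
[39, 40, 38, 38, 41, 66, 162, 206, 211, 211, 210, 211, 212, 214, 214, 208, 154, 115, 108, 94, 89, 98, 86, 103, 92, 105, 116, 169, 206, 193]
```

Call:
step_arm(moves=[[[0, 0, 0.2], [0, 0, 0], 44], [[0, 0, 0.3], [0, 0, 0], 44], [[0, 0, 0.3], [0, 0, 0], 44], [[0, 0, 0.3], [0, 0, 0], 44]])

```text
clock: 5.48
tcp_pos: [0.4941, -0.1751, 0.0955]
orientation: [0.002, 0.706, 0.708, 0.0]
wrist_force: [-4.6, 3.7, 16.9]
finger_gap: 0.0441
grip_force: 8.3
```

```bash
python3 s.py s4
```

```text
5.4833 [ 0.4941 -0.1751  0.0955] [-4.6  3.7 16.9] 8.307393854192924
[39, 39, 39, 39, 41, 67, 184, 213, 211, 211, 210, 211, 212, 213, 214, 207, 153, 115, 105, 93, 89, 98, 86, 103, 93, 105, 115, 169, 205, 193]
```

Run:
```python
import cv2,numpy as np
f=lambda n:cv2.resize(cv2.imread(f"pics/{n}.png")[230:300,250:320],None,fx=5.5,fy=5.5,interpolation=cv2.INTER_CUBIC)
cv2.imwrite("pics/c3.png",np.hstack([f("side0"),f("s4")]))
```

```text
(no output)
```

View pics/c3.png

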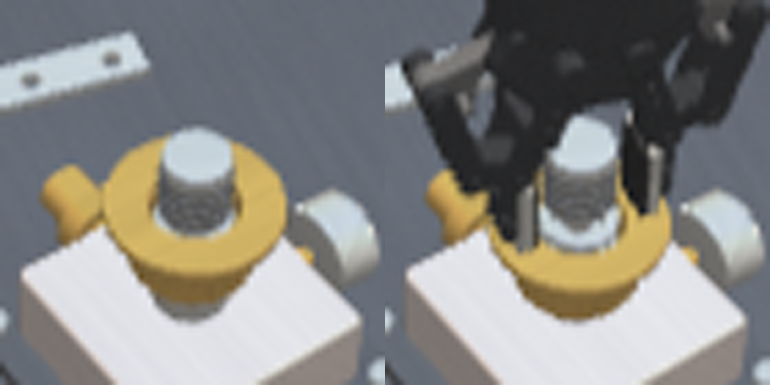

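The head now stands about 6–7 mm higher, so it has popped up. Ease off, raise the fingers and grip the head.

Call:
step_arm(moves=[[[0, 0, -1.5], [0, 0, 0], 44], [[0, 0, -3], [0, 0, 0], 44], [[0, 0, -5], [0, 0, 0], 44], [[0, 0, -8], [0, 0, 0], 44], [[0, 0, -12], [0, 0, 0], 44], [[0, 0, -18], [0, 0, 0], 44], [[0, 0, -18], [0, 0, 0], 44]])

```text
clock: 6.12
tcp_pos: [0.4946, -0.1754, 0.1123]
orientation: [0.002, 0.707, 0.708, 0.0]
wrist_force: [0.6, 0.9, 0.9]
finger_gap: 0.0444
grip_force: 0.0
```

```bash
python3 s.py s5; python3 -c "
import cv2;cv2.imwrite('pics/c4.png',cv2.resize(cv2.imread('pics/s5.png')[230:300,250:320],None,fx=5.5,fy=5.5,interpolation=cv2.INTER_CUBIC))"
```

```text
6.1167 [ 0.4946 -0.1754  0.1123] [0.6 0.9 0.9] 0.0
[98, 109, 109, 110, 108, 108, 187, 213, 211, 210, 210, 211, 212, 214, 214, 196, 146, 117, 100, 98, 86, 103, 93, 94, 87, 104, 116, 169, 205, 195]
```

View pics/c4.png

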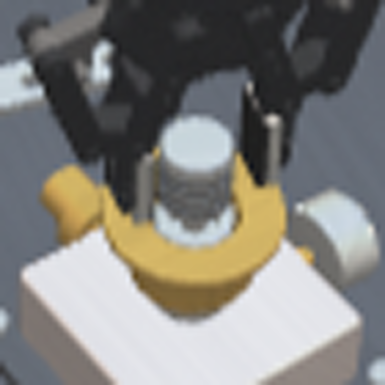

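The sleeve is still held back and the head stands up between the fingers. Straighten the tool slightly, then close.

```bash
python3 g.py .494 -.175 .1125
```

```text
shift mm [ 0.4 -0.5 -0.6] turn [0.0027 0.002  0.0018] clk 6.1667 q [-0.49  0.28 -0.3   0.99 -0.    1.08] tcp [ 0.4945 -0.1754  0.1119]
```

Call:
step_arm(moves=[[[0, 0, 0], [0, 0, 0], 35], [[0, 0, 0], [0, 0, 0], 32], [[0, 0, 0], [0, 0, 0], 30], [[0, 0, 0], [0, 0, 0], 28], [[0, 0, 0], [0, 0, 0], 26], [[0, 0, 0], [0, 0, 0], 24], [[0, 0, 0], [0, 0, 0], 24]], grip_force=30)

```text
clock: 6.75
tcp_pos: [0.494, -0.1751, 0.1112]
orientation: [0.001, 0.707, 0.708, 0.0]
wrist_force: [0.4, 1.1, -0.9]
finger_gap: 0.0269
grip_force: 29.5
```

```bash
python3 g.py .494 -.175 .1125
```

```text
shift mm [ 0.1 -0.  -1.3] turn [0.0017 0.0013 0.0017] clk 6.75 q [-0.49  0.28 -0.3   0.99 -0.    1.08] tcp [ 0.494  -0.1751  0.1112]
```

Call:
step_arm(moves=[[[0, 0, 0], [0, 0, 0], 20], [[0, 0, 0], [0, 0, 0], 20], [[0, 0, -2], [0, 0, 0], 20], [[0, 0, -4], [0, 0, 0], 20], [[0, 0, -6], [0, 0, 0], 20], [[0, 0, -8], [0, 0, 0], 20], [[0, 0, -10], [0, 0, 0], 20]], grip_force=80)

```text
clock: 7.33
tcp_pos: [0.4936, -0.1745, 0.1194]
orientation: [-0.0, 0.706, 0.708, 0.0]
wrist_force: [6.0, -0.5, -15.5]
finger_gap: 0.0264
grip_force: 80.7
```

Call:
step_arm(moves=[[[0, 0, -2], [0, 0, 0], 20], [[0, 0, -4], [0, 0, 0], 20], [[0, 0, -6], [0, 0, 0], 20], [[0, 0, -8], [0, 0, 0], 20], [[0, 0, -10], [0, 0, 0], 20], [[0, 0, -12], [0, 0, 0], 20]])

```text
clock: 7.83
tcp_pos: [0.4934, -0.1748, 0.1324]
orientation: [0.0, 0.706, 0.708, -0.0]
wrist_force: [0.0, -1.4, -1.3]
finger_gap: 0.0259
grip_force: 82.2
```

Call:
step_arm(moves=[[[0, 0, -3], [0, 0, 0], 20], [[0, 0, -6], [0, 0, 0], 20], [[0, 0, -9], [0, 0, 0], 20], [[0, 0, -12], [0, 0, 0], 20], [[0, 0, -24], [0, 0, 0], 20], [[0, 0, -40], [0, 0, 0], 20], [[0, 0, -50], [0, 0, 0], 20], [[0, 0, -50], [0, 0, 0], 20]])

```text
clock: 8.5
tcp_pos: [0.4952, -0.1757, 0.1861]
orientation: [0.003, 0.707, 0.708, 0.001]
wrist_force: [1.3, -0.4, -0.5]
finger_gap: 0.0261
grip_force: 82.2
```

```bash
python3 g.py .4925 .1876 .175; python3 s.py s6; python3 -c "
import cv2;cv2.imwrite('pics/c5.png',cv2.resize(cv2.imread('pics/s6.png')[200:300,240:340],None,fx=5,fy=5,interpolation=cv2.INTER_CUBIC))"
```

```text
shift mm [363.4  -2.2   9.7] turn [0.0058 0.0037 0.0017] clk 8.5 q [-0.49  0.23 -0.18  1.16 -0.    1.08] tcp [ 0.4952 -0.1757  0.1861]
8.5 [ 0.4952 -0.1757  0.1861] [ 1.3 -0.4 -0.5] 82.19673156738281
[108, 107, 163, 190, 149, 116, 116, 116, 117, 117, 125, 153, 166, 166, 166, 130, 118, 109, 137, 197, 185, 134, 137, 192, 189, 140, 114, 151, 169, 166]
```

View pics/c5.png

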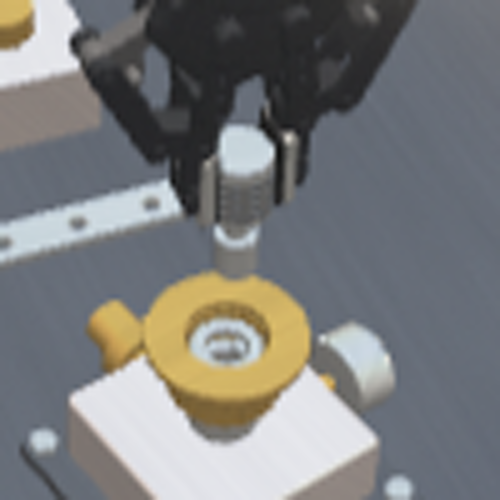

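The nipple is out and the sleeve has snapped forward. Carry the nipple to the free hole.

Call:
step_arm(moves=[[[30, 0, 0], [0, 0, 0], 20], [[70, 0, 0], [0, 0, 0], 20], [[110, 0, 0], [0, 0, 0], 20], [[150, 0, 0], [0, 0, 0], 20], [[190, 0, 0], [0, 0, 0], 20], [[230, 0, 0], [0, 0, 0], 20], [[265, -1, 5], [0, 0, 0], 20], [[290, -1, 10], [0, 0, 0], 20]])

```text
clock: 9.22
tcp_pos: [0.4915, 0.1179, 0.1723]
orientation: [0.001, 0.706, 0.708, 0.0]
wrist_force: [0.7, 0.2, -0.9]
finger_gap: 0.0259
grip_force: 82.2
```

Call:
step_arm(moves=[[[35, 0, 0], [0, 0, 0], 20], [[60, -1, 0], [0, 0, 0], 20], [[73, -1, 5], [0, 0, 0], 20], [[73, -1, 20], [0, 0, 0], 20], [[73, -1, 40], [0, 0, 0], 20], [[73, -1, 55], [0, 0, 0], 20], [[73, -1, 60], [0, 0, 0], 20], [[73, -1, 60], [0, 0, 0], 20]])

```text
clock: 9.88
tcp_pos: [0.4897, 0.1872, 0.1107]
orientation: [0.0, 0.707, 0.708, -0.002]
wrist_force: [-0.5, 0.2, -1.3]
finger_gap: 0.0257
grip_force: 82.2
```

Call:
step_arm(moves=[[[0, 0, 0], [0, 0, 0], 20], [[0, 0, 0], [0, 0, 0], 20], [[0, 0, 0], [0, 0, 0], 20], [[0, 0, 0], [0, 0, 0], 20]])

```text
clock: 10.22
tcp_pos: [0.4921, 0.1879, 0.1137]
orientation: [0.002, 0.707, 0.708, 0.001]
wrist_force: [-0.7, -0.4, -1.8]
finger_gap: 0.0259
grip_force: 82.2
```

```bash
python3 g.py .4922 .1878 .1; python3 s.py s7; python3 -c "
from h import *
T=imaging.read_camera('top');cv2.imwrite('pics/t7.png',T[:,:,::-1])
a=cv2.resize(cv2.imread('pics/s7.png')[140:230,190:290],None,fx=6,fy=6,interpolation=cv2.INTER_CUBIC)
cv2.imwrite('pics/c6.png',a)"
```

```text
shift mm [-0.1  0.1 13.7] turn [0.0033 0.0011 0.0014] clk 10.2167 q [ 0.21  0.28 -0.29  0.99 -0.    1.78] tcp [0.4921 0.1879 0.1137]
10.2167 [0.4921 0.1879 0.1137] [-0.7 -0.4 -1.8] 82.16527104377747
[110, 110, 110, 109, 109, 110, 109, 109, 110, 140, 160, 165, 166, 166, 167, 130, 119, 110, 137, 198, 186, 134, 138, 192, 190, 141, 115, 151, 169, 166]
```

View pics/c6.png

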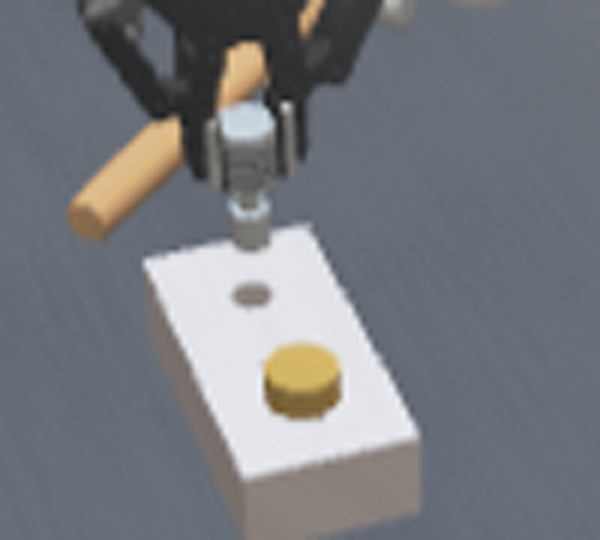

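Side view: nose tip centre at about crop (251,237), hole centre at (251.5,295). Compare the two by rays.

Run:
```python
from h import *
np.set_printoptions(precision=4,suppress=True)
f=lambda u,v:(190+(u+.5)/6-.5,140+(v+.5)/6-.5)
I=cv2.imread("pics/s7.png");g=I.mean(2)
x0,y0,x1,y1=224,184,240,195;w=np.clip(np.median(g[y0:y1,x0:x1])-g[y0:y1,x0:x1]-25,0,80);yy,xx=np.mgrid[y0:y1,x0:x1]
h=((w*xx).sum()/w.sum(),(w*yy).sum()/w.sum());print("hole px",h,onz("side",*h,.045),"from eye",onz("side",*f(251.5,295),.045))
for z in(.073,.075,.077,.079):
    print(z,"nose",onz("side",*f(251,237),z))
print("proj of tcp-line tip",proj("side",(.4921,.1879,.0767)))
```

```text
hole px (np.float64(231.55165785679958), np.float64(188.76982220086498)) [0.4923 0.1871 0.045 ] from eye [0.4922 0.1872 0.045 ]
0.073 nose [0.4953 0.1934 0.073 ]
0.075 nose [0.4946 0.1909 0.075 ]
0.077 nose [0.4938 0.1884 0.077 ]
0.079 nose [0.4931 0.1858 0.079 ]
proj of tcp-line tip [230.8632 179.407 ]
```

Call:
step_arm(moves=[[[0, 0, 8], [0.003, 0.001, 0.001], 20], [[0, 0, 16], [0.003, 0.001, 0.001], 20], [[0, 0, 23], [0.003, 0.001, 0.001], 20], [[0, 0, 23], [0.003, 0.001, 0.001], 20], [[0, 0, 23], [0.003, 0.001, 0.001], 20], [[0, 0, 23], [0.003, 0.001, 0.001], 20]])

```text
clock: 10.82
tcp_pos: [0.4913, 0.1879, 0.0895]
orientation: [-0.001, 0.707, 0.707, -0.001]
wrist_force: [0.4, -0.3, -0.4]
finger_gap: 0.0261
grip_force: 82.2
```

```bash
python3 g.py .4922 .1878 .08; python3 s.py s8 >/dev/null; python3 -c "
from h import *
I=cv2.imread('pics/s8.png').mean(2).astype(int)
print(I[178:196,222:242])
a=cv2.resize(cv2.imread('pics/s8.png')[150:210,200:270],None,fx=8,fy=8,interpolation=cv2.INTER_CUBIC)
cv2.imwrite('pics/c7.png',a)"
```

```text
shift mm [-0.1  1.   9.5] turn [-0.002   0.0005  0.0007] clk 10.8167 q [ 0.21  0.31 -0.32  0.94 -0.    1.78] tcp [0.4913 0.1879 0.0895]
[[106  97  95 108 112  71  86  87  86  86  87  95  98 159 184 208 212 216
  215 172]
 [106 108 107 103 109  95  99 107 108 106 108 133 149 219 224 230 229 228
  227 215]
 [107 108 132 155 157 181 200 163 115 117 121 163 210 230 230 230 229 228
  228 227]
 [182 208 213 218 218 223 219 178 112 115 123 183 208 230 230 230 230 229
  228 227]
 [223 230 230 229 229 228 206 184 165 151 172 204 171 231 230 230 230 229
  228 228]
 [229 229 230 230 230 227 179 147 161 152 163 162 141 231 231 230 230 229
  228 229]
 [230 229 230 230 229 227 166 112 127 128 128 121 133 230 230 230 229 229
  229 229]
 [229 229 229 230 230 227 166 112 118 119 118 122 133 229 231 230 230 229
  229 229]
 [230 229 229 230 230 228 190 112 118 119 119 121 131 218 230 230 230 229
  229 229]
 [230 229 229 229 230 229 201 112 117 119 119 121 129 211 229 230 230 229
  229 229]
 [229 230 229 229 230 229 207 120 118 119 119 123 129 192 229 230 230 230
  229 229]
 [229 229 229 229 230 229 194 133 129 125 126 127 130 200 229 230 231 230
  230 229]
 [229 229 230 229 229 229 218 171 133 130 129 132 169 224 229 229 230 230
  229 229]
 [229 229 229 229 229 229 230 220 209 189 208 208 218 229 230 229 230 230
  230 230]
 [229 229 229 229 229 229 230 230 230 224 228 228 227 229 229 229 229 230
  231 230]
 [229 229 229 229 229 230 230 231 230 229 228 227 227 228 229 230 230 230
  231 230]
 [229 229 229 229 230 229 230 231 230 230 229 228 227 227 228 229 229 230
  231 231]
 [229 229 229 229 230 230 230 230 231 230 229 228 227 227 228 229 229 229
  231 231]]
```

View pics/c7.png

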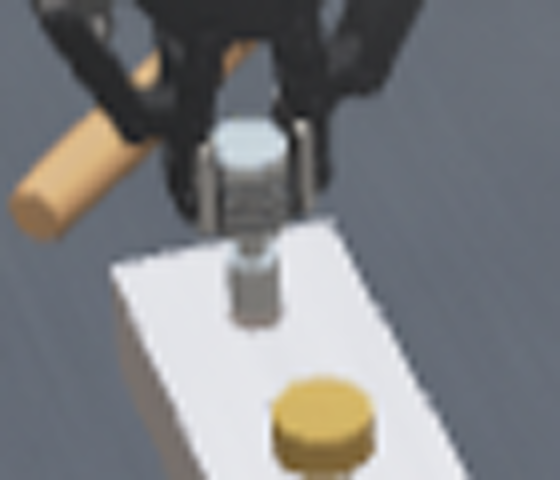

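Call:
step_arm(moves=[[[0, 0, 1], [0, 0, 0], 20], [[0, 0, 1], [0, 0, 0], 20], [[0, 0, 2], [0, 0, 0], 20], [[0, 0, 2], [0, 0, 0], 20], [[0, 0, 2], [0, 0, 0], 20]])

```text
clock: 11.28
tcp_pos: [0.4914, 0.1879, 0.0878]
orientation: [-0.0, 0.707, 0.707, -0.001]
wrist_force: [-0.2, 0.7, -1.9]
finger_gap: 0.026
grip_force: 82.2
```

Call:
step_arm(moves=[[[0, 0, 1], [0, 0, 0], 20], [[0, 0, 1], [0, 0, 0], 20], [[0, 0, 2], [0, 0, 0], 20], [[0, 0, 2], [0, 0, 0], 20], [[0, 0, 2], [0, 0, 0], 20]])

```text
clock: 11.7
tcp_pos: [0.4913, 0.1878, 0.0857]
orientation: [-0.0, 0.707, 0.707, -0.001]
wrist_force: [1.0, 0.2, -1.3]
finger_gap: 0.0259
grip_force: 82.2
```

Call:
step_arm(moves=[[[0, 0, 1], [0, 0, 0], 20], [[0, 0, 1], [0, 0, 0], 20], [[0, 0, 2], [0, 0, 0], 20], [[0, 0, 2], [0, 0, 0], 20], [[0, 0, 2], [0, 0, 0], 20]])

```text
clock: 12.12
tcp_pos: [0.4913, 0.1878, 0.0837]
orientation: [-0.0, 0.707, 0.707, -0.001]
wrist_force: [0.5, 0.0, -1.5]
finger_gap: 0.0257
grip_force: 82.2
```

Call:
step_arm(moves=[[[0, 0, 1], [0, 0, 0], 20], [[0, 0, 1], [0, 0, 0], 20], [[0, 0, 1], [0, 0, 0], 20]])

```text
clock: 12.37
tcp_pos: [0.4913, 0.1879, 0.0827]
orientation: [-0.0, 0.707, 0.707, -0.001]
wrist_force: [0.2, 0.2, -1.3]
finger_gap: 0.0254
grip_force: 82.2
```

Call:
step_arm(moves=[[[0, 0, 1], [0, 0, 0], 20], [[0, 0, 1], [0, 0, 0], 20], [[0, 0, 1], [0, 0, 0], 20]])

```text
clock: 12.62
tcp_pos: [0.4914, 0.1879, 0.0817]
orientation: [-0.0, 0.707, 0.707, -0.001]
wrist_force: [0.0, 0.6, -1.6]
finger_gap: 0.026
grip_force: 82.2
```

Call:
step_arm(moves=[[[0, 0, 1], [0, 0, 0], 20], [[0, 0, 1], [0, 0, 0], 20], [[0, 0, 1], [0, 0, 0], 20]])

```text
clock: 12.87
tcp_pos: [0.4913, 0.1879, 0.0807]
orientation: [-0.0, 0.707, 0.707, -0.001]
wrist_force: [0.3, -0.2, -1.6]
finger_gap: 0.0259
grip_force: 82.2
```

```bash
python3 s.py s9; python3 -c "
from h import *
I=cv2.imread('pics/s9.png').mean(2).astype(int)
print(I[183:197,224:240])"
```

```text
12.8667 [0.4913 0.1879 0.0807] [ 0.3 -0.2 -1.6] 82.18162894248962
[110, 110, 110, 110, 109, 108, 108, 109, 110, 140, 160, 164, 165, 167, 166, 130, 118, 110, 137, 198, 185, 133, 138, 192, 190, 141, 114, 151, 169, 166]
[[230 230 229 228 218 196 112 115 119 160 217 231 231 230 229 229]
 [229 230 229 229 222 210 144 115 121 184 203 230 230 230 229 229]
 [229 230 230 228 190 171 181 169 171 176 157 219 231 230 229 229]
 [229 230 230 228 188 122 149 150 150 140 129 210 230 230 230 229]
 [229 230 230 228 200 110 116 119 119 121 130 210 229 230 230 229]
 [229 229 229 229 200 110 115 119 119 121 127 192 229 230 230 230]
 [229 229 229 229 189 110 115 119 118 120 129 202 229 230 230 230]
 [229 229 229 229 219 155 115 119 118 123 169 224 229 229 230 230]
 [229 229 229 230 230 218 207 185 205 206 218 229 229 229 229 230]
 [229 229 229 229 230 230 229 223 228 227 227 228 229 229 229 230]
 [229 229 229 229 230 230 230 229 228 228 227 228 229 230 230 230]
 [229 229 230 229 230 230 231 229 229 227 227 227 229 229 229 230]
 [229 229 229 229 230 230 231 230 229 228 227 227 228 229 229 230]
 [229 229 229 230 230 230 231 230 230 228 228 227 227 229 229 222]]
```

The nose appears to be entering the hole with no contact force. Continue gently.

Call:
step_arm(moves=[[[0, 0, 1], [0, 0, 0], 20], [[0, 0, 2], [0, 0, 0], 20], [[0, 0, 3], [0, 0, 0], 20], [[0, 0, 3], [0, 0, 0], 20]])

```text
clock: 13.25
tcp_pos: [0.4913, 0.1879, 0.0775]
orientation: [-0.0, 0.707, 0.707, -0.001]
wrist_force: [1.0, 0.6, -0.6]
finger_gap: 0.0257
grip_force: 82.2
```

Call:
step_arm(moves=[[[0, 0, 1], [0, 0, 0], 20], [[0, 0, 2], [0, 0, 0], 20], [[0, 0, 3], [0, 0, 0], 20], [[0, 0, 3], [0, 0, 0], 20]])

```text
clock: 13.58
tcp_pos: [0.4913, 0.1879, 0.0745]
orientation: [-0.0, 0.707, 0.707, -0.001]
wrist_force: [0.3, -0.1, -1.2]
finger_gap: 0.0261
grip_force: 82.2
```

Call:
step_arm(moves=[[[0, 0, 1.5], [0, 0, 0], 20], [[0, 0, 3], [0, 0, 0], 20], [[0, 0, 4.5], [0, 0, 0], 20], [[0, 0, 6], [0, 0, 0], 20], [[0, 0, 6], [0, 0, 0], 20]])

```text
clock: 14.0
tcp_pos: [0.4912, 0.1879, 0.0684]
orientation: [-0.0, 0.707, 0.707, -0.001]
wrist_force: [-1.2, 1.3, -1.9]
finger_gap: 0.0259
grip_force: 82.2
```

Call:
step_arm(moves=[[[0, 0, 1.5], [0, 0, 0], 20], [[0, 0, 3], [0, 0, 0], 20], [[0, 0, 4.5], [0, 0, 0], 20], [[0, 0, 6], [0, 0, 0], 20], [[0, 0, 6], [0, 0, 0], 20]])

```text
clock: 14.42
tcp_pos: [0.4913, 0.1879, 0.0625]
orientation: [-0.0, 0.707, 0.707, -0.001]
wrist_force: [-0.1, 0.7, -1.6]
finger_gap: 0.0254
grip_force: 82.2
```

Call:
step_arm(moves=[[[0, 0, 1.5], [0, 0, 0], 20], [[0, 0, 3], [0, 0, 0], 20], [[0, 0, 4.5], [0, 0, 0], 20], [[0, 0, 6], [0, 0, 0], 20], [[0, 0, 6], [0, 0, 0], 20]])

```text
clock: 14.83
tcp_pos: [0.4913, 0.1879, 0.0564]
orientation: [-0.0, 0.707, 0.707, -0.001]
wrist_force: [-0.8, 0.9, -1.8]
finger_gap: 0.0261
grip_force: 82.2
```

Call:
step_arm(moves=[[[0, 0, 1], [0, 0, 0], 20], [[0, 0, 2], [0, 0, 0], 20], [[0, 0, 3], [0, 0, 0], 20], [[0, 0, 3], [0, 0, 0], 20]])

```text
clock: 15.17
tcp_pos: [0.4913, 0.1879, 0.0536]
orientation: [-0.0, 0.707, 0.707, -0.001]
wrist_force: [0.5, 1.0, -3.0]
finger_gap: 0.026
grip_force: 82.2
```

Call:
step_arm(moves=[[[0, 0, 0.5], [0, 0, 0], 20], [[0, 0, 1], [0, 0, 0], 20], [[0, 0, 1.5], [0, 0, 0], 20], [[0, 0, 1.5], [0, 0, 0], 20]])

```text
clock: 15.5
tcp_pos: [0.4914, 0.1879, 0.0522]
orientation: [-0.0, 0.707, 0.707, -0.001]
wrist_force: [0.3, 1.4, -0.8]
finger_gap: 0.0261
grip_force: 82.2
```

Call:
step_arm(moves=[[[0, 0, 0.5], [0, 0, 0], 20], [[0, 0, 1], [0, 0, 0], 20], [[0, 0, 1], [0, 0, 0], 20]])

```text
clock: 15.75
tcp_pos: [0.4914, 0.1879, 0.0512]
orientation: [-0.0, 0.707, 0.707, -0.001]
wrist_force: [-0.1, 1.1, -0.9]
finger_gap: 0.0254
grip_force: 82.2
```

Call:
step_arm(moves=[[[0, 0, 0.5], [0, 0, 0], 20], [[0, 0, 1], [0, 0, 0], 20], [[0, 0, 1], [0, 0, 0], 20]])

```text
clock: 16.0
tcp_pos: [0.4914, 0.1879, 0.0502]
orientation: [-0.0, 0.707, 0.707, -0.001]
wrist_force: [0.5, 1.3, -0.9]
finger_gap: 0.026
grip_force: 82.2
```

Call:
step_arm(moves=[[[0, 0, 0.5], [0, 0, 0], 20], [[0, 0, 0.5], [0, 0, 0], 20], [[0, 0, 0.5], [0, 0, 0], 20]])

```text
clock: 16.25
tcp_pos: [0.4913, 0.1879, 0.0497]
orientation: [-0.0, 0.707, 0.707, -0.001]
wrist_force: [0.2, 1.9, -1.1]
finger_gap: 0.0265
grip_force: 82.2
```

Call:
step_arm(moves=[[[0, 0, 0.5], [0, 0, 0], 20], [[0, 0, 1], [0, 0, 0], 20], [[0, 0, 1], [0, 0, 0], 20]])

```text
clock: 16.5
tcp_pos: [0.4913, 0.1879, 0.0487]
orientation: [-0.0, 0.707, 0.707, -0.001]
wrist_force: [0.5, 1.5, -1.0]
finger_gap: 0.0257
grip_force: 82.2
```

Call:
step_arm(moves=[[[0, 0, 0.5], [0, 0, 0], 20], [[0, 0, 0.5], [0, 0, 0], 20], [[0, 0, 0.5], [0, 0, 0], 20]])

```text
clock: 16.75
tcp_pos: [0.4914, 0.1879, 0.0485]
orientation: [-0.0, 0.707, 0.707, -0.001]
wrist_force: [-1.3, 0.9, 1.0]
finger_gap: 0.0256
grip_force: 82.7
```

Call:
step_arm(moves=[[[0, 0, 0.5], [0, 0, 0], 20], [[0, 0, 0.5], [0, 0, 0], 20], [[0, 0, 0.5], [0, 0, 0], 20]])

```text
clock: 17.0
tcp_pos: [0.4914, 0.1879, 0.0484]
orientation: [-0.0, 0.707, 0.707, -0.0]
wrist_force: [-2.1, 1.5, 6.7]
finger_gap: 0.0259
grip_force: 83.1
```

```bash
python3 s.py s10 >/dev/null; python3 -c "
from h import *
a=cv2.resize(cv2.imread('pics/s10.png')[150:210,200:270],None,fx=8,fy=8,interpolation=cv2.INTER_CUBIC)
cv2.imwrite('pics/c8.png',a)"
```

```text
(no output)
```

View pics/c8.png

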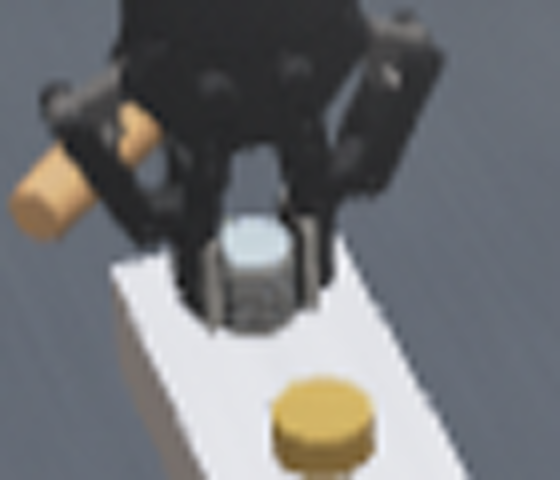

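Contact came at the predicted height, with the shoulder on the block. Relieve the force, release and retreat.

Call:
step_arm(moves=[[[0, 0, -0.5], [0, 0, 0], 26], [[0, 0, -0.5], [0, 0, 0], 28], [[0, 0, -0.5], [0, 0, 0], 30], [[0, 0, -0.5], [0, 0, 0], 34], [[0, 0, -0.5], [0, 0, 0], 40], [[0, 0, -0.5], [0, 0, 0], 46], [[0, 0, -0.5], [0, 0, 0], 48], [[0, 0, -0.5], [0, 0, 0], 48]], grip_force=20)

```text
clock: 17.72
tcp_pos: [0.4913, 0.1878, 0.0482]
orientation: [-0.0, 0.707, 0.707, -0.001]
wrist_force: [-0.6, -0.4, -0.2]
finger_gap: 0.048
grip_force: 0.0
```

Call:
step_arm(moves=[[[0, 0, -5], [0, 0, 0], 48], [[0, 0, -15], [0, 0, 0], 48], [[0, 0, -30], [0, 0, 0], 48], [[0, 0, -60], [0, 0, 0], 48], [[0, 0, -100], [0, 0, 0], 48], [[0, 0, -120], [0, 0, 0], 48], [[0, 0, -120], [0, 0, 0], 48]])

```text
clock: 18.3
tcp_pos: [0.4949, 0.1887, 0.1748]
orientation: [0.003, 0.707, 0.707, 0.004]
wrist_force: [0.3, -0.9, 1.0]
finger_gap: 0.0482
grip_force: 0.0
```

```bash
python3 s.py s11 >/dev/null; python3 -c "
from h import *
S=cv2.imread('pics/s11.png')
f=lambda a:cv2.resize(a,None,fx=5,fy=5,interpolation=cv2.INTER_CUBIC)
cv2.imwrite('pics/c9.png',np.hstack([f(S[155:240,205:275]),f(S[230:315,250:320])]))"
```

```text
(no output)
```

View pics/c9.png

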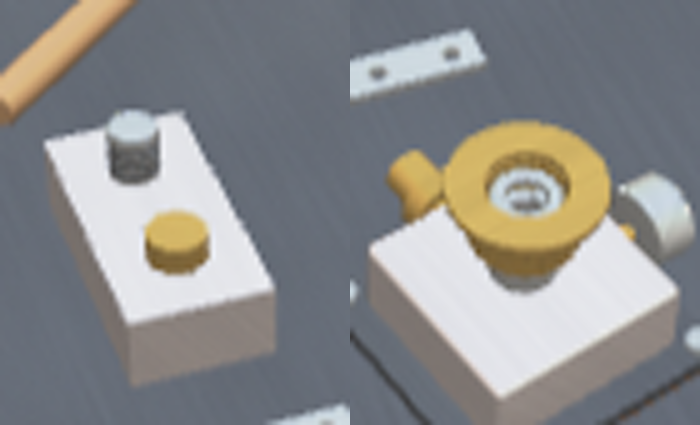

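The nipple stands upright with its shoulder on the block, the sleeve is forward and the spare is undisturbed. Let the arm settle, then hand in.

Call:
step_arm(moves=[[[0, 0, 0], [0, 0, 0], 48], [[0, 0, 0], [0, 0, 0], 48], [[0, 0, 0], [0, 0, 0], 48], [[0, 0, 0], [0, 0, 0], 48]])

```text
clock: 18.68
tcp_pos: [0.4906, 0.1877, 0.167]
orientation: [-0.001, 0.707, 0.707, -0.002]
wrist_force: [0.4, 0.6, -0.5]
finger_gap: 0.0477
grip_force: 0.0
```

```bash
python3 -c "
from workcell import env
print(env.hand_in())"
```

```text
the job is handed in; nothing more can be done
None
```

The job is handed in at about 19 s of the 67 s allowed: the nipple is uncoupled and parked fully home in the free hole, the sleeve is forward again (highest push reading on it 17 N), and the spare and the rest of the scene were left alone; the hand-in returned no verdict.

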